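# Fetch the watch movement from behind the canisters

## Task

The watch movement stands hemmed in by three parts canisters: first clear all three canisters off the wooden stand and stand them upright in the grey tray, then, while they wait there, lift the movement out and lay it dial up in the middle of the green cushion, and last put every canister back upright in the middle of the spot of its own colour. Never tip a canister or the movement over, and leave the loupe where it stands.

Things in the scene. Friction and masses are not known exactly. Their poses are not given: they have to be found in the camera images.
- can_red: loose upright spare-parts canister, bare aluminium body with a red cap; plain cylinder, diameter 34, height 102 (the cap is the top 20, above a 4 mm black groove), about 120 g; origin at the centre of its underside, z up; starts standing on the red spot, 52 mm from the movement's middle (sizes in mm)
- can_blue: loose upright spare-parts canister, bare aluminium body with a blue cap; plain cylinder, diameter 34, height 102 (the cap is the top 20, above a 4 mm black groove), about 120 g; origin at the centre of its underside, z up; starts standing on the blue spot, 52 mm from the movement's middle (sizes in mm)
- can_yellow: loose upright spare-parts canister, bare aluminium body with a yellow cap; plain cylinder, diameter 34, height 102 (the cap is the top 20, above a 4 mm black groove), about 120 g; origin at the centre of its underside, z up; starts standing on the yellow spot, 52 mm from the movement's middle (sizes in mm)
- spot_red: the red canister's own place: a red disc, diameter 50, thickness 3, fixed on a round dark-wood stand (diameter 180, top 10 above the bench); origin at the centre of the disc's underside, z up, so its upper face is at +3. The three spots lie around the stand's middle, 52 from it and 90 from each other (sizes in mm)
- spot_blue: the blue canister's own place: a blue disc, diameter 50, thickness 3, fixed on a round dark-wood stand (diameter 180, top 10 above the bench); origin at the centre of the disc's underside, z up, so its upper face is at +3. The three spots lie around the stand's middle, 52 from it and 90 from each other (sizes in mm)
- spot_yellow: the yellow canister's own place: a yellow disc, diameter 50, thickness 3, fixed on a round dark-wood stand (diameter 180, top 10 above the bench); origin at the centre of the disc's underside, z up, so its upper face is at +3. The three spots lie around the stand's middle, 52 from it and 90 from each other (sizes in mm)
- movement: loose watch movement in a brass ring, white dial with black marks and hands up; plain disc, diameter 44, thickness 18 (dial adds 1), about 70 g; origin at the centre of its underside, z up; starts flat in the middle of the wooden stand, ringed by the three canisters, which leave no room for a gripper around it (sizes in mm)
- tray: the side area: fixed open grey plastic tray, 240 along its x, 120 along its y, 14 high, walls 5 thick; origin at the centre of its underside, z up; inner floor at +5; room for the three canisters side by side along its x (sizes in mm)
- cushion: fixed round green casing cushion, diameter 92 (flat top 86), height 24, with a cork-coloured circle of diameter 48 in the middle of its flat top; origin at the centre of its underside, z up (sizes in mm)
- loupe: loose black eye loupe standing on the bench near the robot, a cone of foot diameter 32, height 30; origin at the centre of its underside; a bystander, to be left alone (sizes in mm)

How it is judged:
On the way, in this order (a step that is already met when the one before it is completed fails the run):
1. all three canisters stand upright on the floor of the grey tray (x of can_red in the frame of tray between -0.106 and 0.106 m and y of can_red in the frame of tray between -0.046 and 0.046 m and z of each of can_red, can_blue, can_yellow in the frame of tray below 0.01 m and angle between each of can_red, can_blue, can_yellow's own z axis and vertical below 0.12 rad and x of can_blue in the frame of tray between -0.106 and 0.106 m and y of can_blue in the frame of tray between -0.046 and 0.046 m and x of can_yellow in the frame of tray between -0.106 and 0.106 m and y of can_yellow in the frame of tray between -0.046 and 0.046 m), for 0.2 s.
2. the movement lies dial up in the middle of the cushion while all three canisters stand in the tray (all of step 1 and horizontal distance between movement and cushion below 0.012 m and z of movement in the frame of cushion between 0.02 and 0.029 m and angle between movement's own z axis and vertical below 0.12 rad), for 0.2 s.
At the end, for the whole second after the job is handed in: Each canister stands upright (within 7 degrees) on the spot of its own colour, centres within 12 mm; the movement lies flat and dial up on the cushion, centres within 12 mm; all are released and at rest (horizontal distance between movement and cushion below 0.012 m and z of movement in the frame of cushion between 0.02 and 0.029 m and angle between each of movement, can_red, can_blue, can_yellow's own z axis and vertical below 0.12 rad and horizontal distance between can_red and spot_red below 0.012 m and z of can_red in the frame of spot_red between -0.001 and 0.008 m and horizontal distance between can_blue and spot_blue below 0.012 m and z of can_blue in the frame of spot_blue between -0.001 and 0.008 m and horizontal distance between can_yellow and spot_yellow below 0.012 m and z of can_yellow in the frame of spot_yellow between -0.001 and 0.008 m and linear speed of each of movement, can_red, can_blue, can_yellow below 0.02 m/s); the robot touches nothing.
It fails at once if a canister or the movement is tipped over (tilted more than 40 degrees) (angle between any of movement, can_red, can_blue, can_yellow's own z axis and vertical above 0.7 rad).
It fails at once if the loupe is moved by more than 15 mm (distance of loupe from where it was at the start of the episode above 0.015 m).
It also fails if it takes over 128 s, if anything falls off the work surface, if the arm or the gripper's body presses on something with over 40 N, if the wrist force passes 120 N, or if a joint passes its speed limit or range.

## Robot

A 6-joint arm with a two-finger parallel gripper is mounted at the origin on the work surface. World frame = base frame: x ahead of the robot, y to its left, z up, the work surface at z = 0. Lengths are in m, angles in rad, forces in N, time in s.
With the tool pointing down it reaches from about 0.375 to 0.9 m from the base axis. Payload 3.1 kg.
Tool frame: the origin (TCP) lies at the very end of the fingers, on their centre line; the grasp point (between the pads) lies 19 mm behind it; z points along the fingers, y is the line along which they close (so a half turn about z gives the same grasp; the last joint's range is limited). The gripper opens to 85 mm and grips with 20 to 120 N. Pads are 22 mm wide; open, the fingers measure 114 mm over their backs; the gripper's body (76 mm by 85 mm) begins 54 mm behind the grasp point. The pads swing forward as they close: fully open they stand 13 mm farther back than shut.
Start: joints at [-1.387, 0.527, 1.433, -0, 1.181, -0.178], TCP at [0.222, -0.584, 0.194] pointing down, gripper open.
Joint ranges: [-3.08, 3.08], [-0.75, 2.2], [0.22, 2.44], [-1.43, 4.57], [0, 2.65], [-2.85, 2.85]. Speed limits (rad/s): [2.79, 2.79, 3.14, 3.14, 3.14, 3.14].

## Interface

Orientations are given as a unit quaternion [x, y, z, w].
In Python, from station import sense, snapshot, camera_params, sign_off gives the robot as it stands.
- The arm moves only by the shell command python3 -m handwheel 'ROWS' [OPENING] [FORCE]. ROWS is JSON, a list that holds one entry, the list of rows, each a list of 4 numbers: the shift along the tool's x, y, z in units of 25 mm (1.0 is 25 mm), then the turn about the tool's z in units of 6 degrees (1.0 is 6 degrees). A call has 1 to 20 rows; each row shifts and turns the commanded pose from where the row before left it, along the tool's axes as they then stand; what a row does not reach is not made up. A row lasts 1/8 s, in which the tool goes at most 62.5 mm and 10.7 degrees, less where a joint would pass 70% of its speed; a pose out of reach is approached as far as the arm can. A call is refused whole if a number of a shift passes 1 or a number of a turn 1, either way. A call with a gripper value outside its range is refused whole. OPENING is the finger opening in mm, from 0 to 85.4, set as the call begins (- or left out, the last holds). The fingers move at their own pace and stop on an object; FORCE is the grip in N (left out, the last holds). Time passes only in rows, so rows that do not move let the fingers close. It gives the time, the measured TCP pose, the force, the opening and the grip force at its end, in the units of the state.
- sense(): the state, without advancing time (a new reading comes with each control period).
- snapshot(name): name is "side" or "top" or "wrist"; returns (picture, depth): 480x640x3 uint8, red, green, blue; 480x640 float32, m along the optical axis (not along the pixel's ray), 0 where there is no reading.
- camera_params(name): a dict with "mtx" (3x3 intrinsics, pixels), "D" ([k1, k2, p1, p2, k3] as OpenCV has them; the pictures are not rectified), "extrinsics" (4x4, takes a point from camera to world coordinates); the wrist camera has in their place "hand_eye" (4x4, takes a point from camera to tool coordinates, whose origin is the TCP and whose axes are the flange's). Camera axes: x right, y up, looking along -z (the intrinsics and any distortion apply to the point x, -y, -z); pixel columns grow to the right and rows downward; lengths in m; the calibration is good to about 2 mm. A picture is of the moment at which its call begins: read the wrist's pose just before it. camera_params takes no time and is no camera call.
- sign_off(): hands the job in; it is judged then, once.
The state is a dict: "t": time; "q": joint angles; "qd": joint speeds; "tau": joint torques, N m; "tcp_pos": TCP position; "tool_rot": TCP orientation; "force": force on the tool from outside, world axes, zero at the start; "ft_torque": the same for the moment, N m; "finger_gap": opening from 0.0 (shut) to 1.0 (fully open); "gripper_force": force on a finger pad.
Only numpy, scipy, OpenCV 4.12 (cv2) and the standard library are available. Lean on these libraries where they do the work, as an engineer would, in place of code of your own. Each camera call takes 0.05 s, during which the arm holds its last target. There are 200 camera calls.

## Working session

There is one attempt and no reset: what is moved stays moved. The work goes in short steps, Python scripts to look and compute and a shell command to move; the robot and the scene stay as the last step left them, time stands still between calls to the robot, and variables do not carry over. Pictures are saved under pics/ and viewed, at most 14 in all, crops included, and the job is handed in when it is done.

```bash
ls; mkdir -p pics; python3 - <<'E'
from station import *
import cv2,numpy as np
s=sense(); print({k:np.round(v,3).tolist() for k,v in s.items()})
for n in("top","side"):
    p,d=snapshot(n); cv2.imwrite(f"pics/{n}0.png",p[:,:,::-1]); np.savez(f"{n}0.npz",p=p,d=d)
    c=camera_params(n); print(n,{k:np.round(v,4).tolist() for k,v in c.items() })
print(camera_params("wrist"))
E
```

```text
pics
{'t': 0.0, 'q': [-1.387, 0.528, 1.434, -0.0, 1.181, -0.178], 'qd': [-0.0, 0.001, -0.001, -0.001, -0.0, -0.001], 'tau': [-0.0, -44.235, -17.802, -0.0, 0.008, -0.0], 'tcp_pos': [0.222, -0.584, 0.193], 'tool_rot': [0.984, 0.18, -0.0, -0.001], 'force': [1.089, 0.103, 0.131], 'ft_torque': [0.013, -0.01, -0.001], 'gripper_force': 0.0, 'finger_gap': 1.003}
top {'mtx': [[449.523, 0.0, 320.8462], [0.0, 449.523, 237.9167], [0.0, 0.0, 1.0]], 'D': [-0.0251, 0.0, 0.0, 0.0, 0.0], 'extrinsics': [[-0.0037, 0.9862, -0.1653, 0.3665], [-0.9999, -0.002, 0.0104, 0.0151], [0.0099, 0.1654, 0.9862, 0.8037], [0.0, 0.0, 0.0, 1.0]]}
side {'mtx': [[513.4492, 0.0, 320.6174], [0.0, 513.4492, 246.4558], [0.0, 0.0, 1.0]], 'D': [0.0475, 0.0, 0.0, 0.0, 0.0], 'extrinsics': [[-0.6897, 0.4605, -0.5588, -0.0455], [-0.7241, -0.4356, 0.5347, 0.5271], [0.0028, 0.7734, 0.6339, 0.6806], [0.0, 0.0, 0.0, 1.0]]}
{'mtx': array([[372.32884808,   0.        , 322.57009412],
       [  0.        , 372.32884808, 244.66329236],
       [  0.        ,   0.        ,   1.        ]]), 'D': array([-0.0183393,  0.       ,  0.       ,  0.       ,  0.       ]), 'hand_eye': array([[ 3.39595111e-05,  9.55694444e-01,  2.94360543e-01,
         7.57972956e-02],
       [ 9.99999982e-01, -8.80300621e-05,  1.70438369e-04,
        -5.94859846e-04],
       [ 1.88799579e-04,  2.94360532e-01, -9.55694429e-01,
        -1.79068429e-01],
       [ 0.00000000e+00,  0.00000000e+00,  0.00000000e+00,
         1.00000000e+00]])}
```

View pics/top0.png

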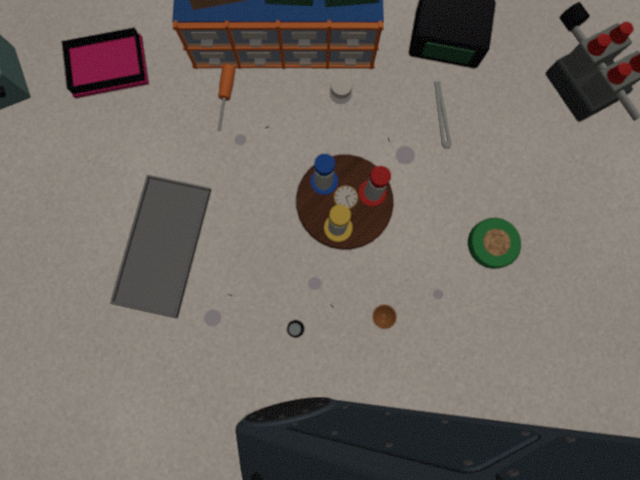

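View pics/side0.png

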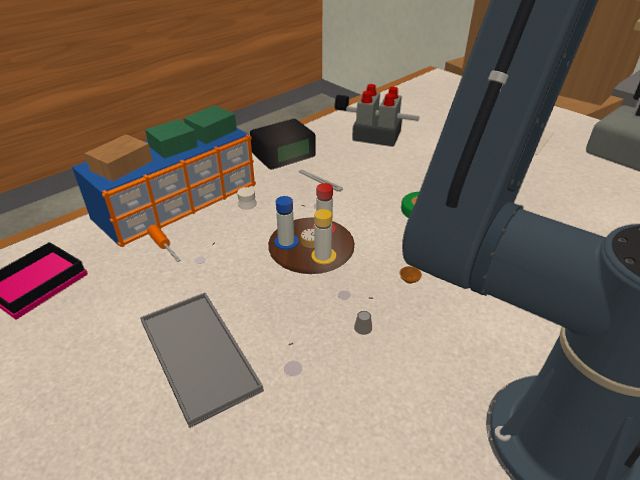

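The top view shows the tray at about (160,246), the stand at (345,200) with blue (324,163), red (380,176) and yellow (340,215), the cushion at (495,243) and the loupe at (295,328). The side view confirms all the canisters stand upright.

```bash
cat > h.py <<'E'
import cv2,numpy as np
from station import *
from scipy.spatial.transform import Rotation as R
def pose(name,s=None):
    c=camera_params(name)
    if name!="wrist": return c,np.array(c["extrinsics"])
    T=np.eye(4);T[:3,:3]=R.from_quat(s["tool_rot"]).as_matrix();T[:3,3]=s["tcp_pos"]
    return c,T@np.array(c["hand_eye"])
def cast(name,uv,z,s=None):
    c,T=pose(name,s)
    uv=np.array(uv,float).reshape(-1,1,2)
    n=cv2.undistortPoints(uv,np.array(c["mtx"]),np.array(c["D"])).reshape(-1,2)
    d=np.c_[n[:,0],-n[:,1],-np.ones(len(n))]@T[:3,:3].T; o=T[:3,3]
    return o+d*((z-o[2])/d[:,2])[:,None]
HUE={"red":(172,8),"blue":(105,128),"yellow":(20,35),"green":(50,85)}
def mask(p,col,smin=120,vmin=60):
    h=cv2.cvtColor(p,cv2.COLOR_RGB2HSV);a,b=HUE[col];H=h[...,0]
    m=((H>=a)&(H<=b)) if a<b else ((H>=a)|(H<=b))
    return (m&(h[...,1]>smin)&(h[...,2]>vmin)).astype(np.uint8)
def blobs(m,amin=25):
    cs,_=cv2.findContours(m,cv2.RETR_EXTERNAL,cv2.CHAIN_APPROX_NONE)
    return sorted([c for c in cs if cv2.contourArea(c)>amin],key=cv2.contourArea,reverse=True)
def fit(c,name,z,s=None):  # contour -> world plane -> enclosing circle
    w=cast(name,c.reshape(-1,2),z,s)[:,:2].astype(np.float32)
    e=cv2.fitEllipse(w*1000); return np.round(e[0],1),np.round(e[1],1)
E
python3 - <<'E'
from h import *
p=np.load("top0.npz")["p"]
for col in HUE:
    for c in blobs(mask(p,col)):
        M=c.reshape(-1,2).mean(0)
        if 200<M[0]<540 and 130<M[1]<300: print(col,M.round(1),cv2.contourArea(c),"z115",fit(c,"top",.115),"z13",fit(c,"top",.013),"z24",fit(c,"top",.024))
h=cv2.cvtColor(p,cv2.COLOR_RGB2HSV)
# stand: brown dark
roi=np.zeros(p.shape[:2],np.uint8); cv2.circle(roi,(345,200),60,1,-1)
m=((h[...,2]<110)|(h[...,1]>90)).astype(np.uint8)*roi
c=blobs(m)[0]; print("stand",fit(c,"top",.010))
# dial
roi[:]=0; cv2.circle(roi,(345,197),13,1,-1)
m=((h[...,2]>120)&(h[...,1]<80)).astype(np.uint8)*roi
for c in blobs(m): print("dial",c.reshape(-1,2).mean(0),fit(c,"top",.029))
# cork
roi[:]=0; cv2.circle(roi,(496,243),30,1,-1)
m=roi*(1-mask(p,"green",100,30))
hh=blobs(mask(p,"green",100,30)*roi)
for c in hh: print("cush",fit(c,"top",.022))
roi[:]=0; cv2.circle(roi,(496,243),17,1,-1)
for c in blobs(roi*(1-mask(p,"green",100,30))): print("cork",fit(c,"top",.024))
# tray
roi[:]=0; roi[165:330,100:225]=1
m=roi*((h[...,2]<120)).astype(np.uint8); c=blobs(m)[0]
w=cast("top",c.reshape(-1,2),.014)[:,:2].astype(np.float32)*1000
print("tray",cv2.minAreaRect(w))
roi[:]=0; cv2.circle(roi,(295,328),14,1,-1); m=roi*(h[...,2]<110).astype(np.uint8)
print("loupe",fit(blobs(m)[0],"top",.02))
E
```

```text
red [378.6 175.3] 322.0 z115 (array([582.7, -86. ]), array([32.1, 34.7])) z13 (array([ 614.7, -101. ]), array([36.8, 39.9])) z24 (array([611.3, -99.4]), array([36.3, 39.3]))
red [370.6 195.1] 265.5 z115 (array([555.3, -73.5]), array([42.9, 43.7])) z13 (array([583.3, -86.6]), array([49.2, 50.2])) z24 (array([580.3, -85.2]), array([48.5, 49.5]))
blue [324.5 163.6] 277.0 z115 (array([602.4,   1.8]), array([30.1, 31.6])) z13 (array([ 6.374e+02, -2.000e-01]), array([34.6, 36.3])) z24 (array([633.6,   0. ]), array([34.1, 35.7]))
blue [323.7 184.6] 148.5 z115 (array([574.4,   2.9]), array([39.1, 39.3])) z13 (array([605.2,   1. ]), array([44.9, 45.2])) z24 (array([601.8,   1.2]), array([44.2, 44.5]))
yellow [338.5 223.1] 764.5 z115 (array([504.9, -19.5]), array([41.6, 59.6])) z13 (array([525.4, -24.6]), array([47.7, 68.5])) z24 (array([523.2, -24.1]), array([47.1, 67.5]))
green [495.4 242. ] 1753.5 z115 (array([ 475. , -265.3]), array([74.1, 75.5])) z13 (array([ 491.1, -306.8]), array([85.1, 86.7])) z24 (array([ 489.4, -302.3]), array([83.9, 85.4]))
stand (array([569.6, -36.8]), array([178.1, 180.9]))
dial [346.0625     196.47321429] (array([571.5, -36.7]), array([32.3, 34.6]))
cush (array([ 488.5, -300.8]), array([86. , 91.3]))
cork (array([ 490., -304.]), array([48.4, 48.7]))
tray ((487.81585693359375, 290.26080322265625), (124.78543090820312, 239.9656219482422), 77.67716979980469)
loupe (array([341.1,  51.2]), array([29.2, 29.8]))
```

```bash
python3 -m handwheel '[[[0,0,0,0.86],[0,0,0,0.86],[0,0,0,0.86],[0,0,0,0.86],[0,0,0,0]]]' 60 40
python3 -m handwheel '[[[0.6,-1,0,0],[0.6,-1,0,0],[0.6,-1,0,0],[0.6,-1,0,0],[0.6,-1,0,0],[0.6,-1,0,0],[0.6,-1,0,0],[0.6,-1,0,0],[0.6,-1,0,0],[0.6,-1,0,0],[0.6,-1,0,0],[0.6,-1,0,0],[0.6,-1,0,0],[0.6,-1,0,0],[0.6,-1,0,0],[0.6,-1,0,0],[0.6,-1,0,0],[0,0,0,0]]]'
cat > st.py <<'E'
from h import *
import sys
s=sense();r=R.from_quat(s["tool_rot"]).as_matrix();print("t",round(s["t"],2),"tcp",(np.array(s["tcp_pos"])*1000).round(1),"head",np.degrees(np.arctan2(r[1,0],r[0,0])).round(2),"zax",r[:,2].round(3),"gap",round(s["finger_gap"]*85.4,1),"gf",round(s["gripper_force"],1))
if len(sys.argv)>2:
    d=r.T@(np.array([float(a) for a in sys.argv[1:4]])-np.array(s["tcp_pos"])*1000)/25; print("units to target",d.round(3))
E
python3 st.py 606 0 141
```

```text
t: 0.72
tcp_pos: [0.2218, -0.5839, 0.1938]
tool_rot: [1.0, 0.002, -0.0, -0.001]
force: [1.3, -0.8, -0.7]
finger_gap: 0.704
gripper_force: 0.0
t: 2.98
tcp_pos: [0.4762, -0.1572, 0.1942]
tool_rot: [1.0, 0.004, -0.0, -0.0]
force: [-0.2, -0.5, -0.5]
finger_gap: 0.703
gripper_force: 0.0
t 2.98 tcp [ 476.2 -157.2  194.2] head 0.4 zax [-0.  0. -1.] gap 60.1 gf 0.0
units to target [ 5.238 -6.25   2.129]
```

```bash
python3 -m handwheel '[[[0,-0.8,0,0],[0,-0.8,0,0],[0,-0.8,0,0],[0,-0.8,0,0],[0,-0.8,0,0],[0,-0.8,0,0],[0,0,0,0],[0,0,0,0]]]' >/dev/null
python3 st.py; python3 - <<'E'
from h import *
s=sense();p,d=snapshot("wrist");cv2.imwrite("pics/w1.png",p[:,:,::-1])
for col in HUE:
    for c in blobs(mask(p,col),60): print(col,c.reshape(-1,2).mean(0).round(),cv2.contourArea(c),"z115",*fit(c,"wrist",.115,s),"z13",*fit(c,"wrist",.013,s))
E
```

```text
t 3.98 tcp [475.4 -38.8 194.4] head 0.17 zax [ 0. -0. -1.] gap 60.1 gf 0.0
red [380.  87.] 3078.5 z115 [579.8 -78.2] [33.8 52. ] z13 [591.2 -94.2] [47.1 72.5]
blue [256.  39.] 2225.0 z115 [604.9   4. ] [31.4 31.8] z13 [626.3  20.4] [43.8 44.4]
blue [283.  72.] 773.0 z115 [590.7  -7.8] [32.7 34.2] z13 [606.4   4. ] [45.6 47.7]
yellow [301. 169.] 2616.5 z115 [525.5 -23.6] [35.1 44.1] z13 [515.5 -18. ] [48.9 61.5]
green [583. 195.] 5337.5 z115 [ 507.7 -233.4] [57.5 63.2] z13 [ 490.6 -310.6] [80.2 88.1]
```

View pics/w1.png

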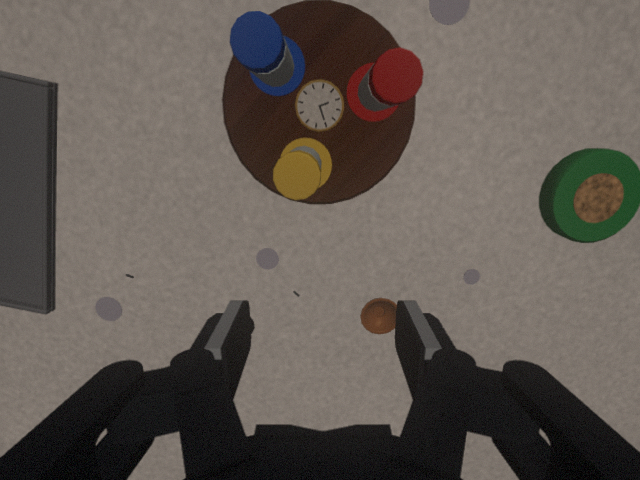

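The wrist view shows the cap tops at about red (398,76), blue (257,40) and yellow (297,176). The stand centre is at (319,101), the dial at (320,105) and the cork at (599,197).

```bash
python3 - <<'E'
from h import *
s=sense()
f=lambda u,z:print((cast("wrist",[u],z,s)[0]*1000).round(1))
for u in[(398,76),(257,40),(297,176)]: f(u,.115)
f((319,101),.010);f((320,105),.029);f((599,197),.024)
E
python3 -m handwheel '[[[0.9,-0.26,0,0],[0.9,-0.26,0,0],[0.9,-0.26,0,0],[0.9,-0.26,0,0],[0.8,-0.26,0,0],[0.8,-0.25,0,0],[0,0,1,0],[0,0,1,0],[0,0,0,0],[0,0,0,0]]]' >/dev/null
python3 st.py 606 0 66
```

```text
[584.5 -86.3 115. ]
[605.1   3.  115. ]
[520.8 -20.6 115. ]
[576.7 -34.8  10. ]
[572.1 -35.9  29. ]
[ 491.6 -302.3   24. ]
t 5.28 tcp [ 6.06e+02 -2.00e-01  1.45e+02] head 0.1 zax [ 0.001 -0.    -1.   ] gap 60.3 gf 0.0
units to target [-0.004 -0.01   3.16 ]
```

```bash
python3 -m handwheel '[[[0,-0.04,0.8,0],[0,0,0.8,0],[0,0,0.8,0],[0,0,0.5,0],[0,0,0.26,0],[0,0,0,0]]]' >/dev/null; python3 st.py
python3 -m handwheel '[[[0,0,0,0],[0,0,0,0],[0,0,0,0],[0,0,0,0],[0,0,0,0]]]' 28 40; python3 -m handwheel '[[[0,0,-0.5,0],[0,0,-1,0],[0,0,-1,0],[0,0,-0.5,0],[0,0,0,0]]]' >/dev/null;  python3 st.py 556 275 141
```

```text
t 6.03 tcp [605.6   1.3  65.5] head 0.14 zax [ 0. -0. -1.] gap 59.8 gf 0.0
t: 6.65
tcp_pos: [0.6062, 0.0014, 0.0663]
tool_rot: [1.0, 0.001, 0.001, 0.0]
force: [-0.2, 0.4, 5.2]
finger_gap: 0.376
gripper_force: 39.7
t 7.28 tcp [605.8   1.3 141.2] head 0.15 zax [ 0.002 -0.    -1.   ] gap 32.3 gf 39.8
units to target [-1.9620e+00 -1.0951e+01 -1.0000e-03]
```

```bash
python3 -m handwheel '[[[-0.1,-0.3,0,0],[-0.14,-0.6,0,0],[-0.14,-0.8,0,0],[-0.14,-0.8,0,0],[-0.14,-0.8,0,0],[-0.14,-0.8,0,0],[-0.14,-0.8,0,0],[-0.14,-0.8,0,0],[-0.14,-0.8,0,0],[-0.14,-0.8,0,0],[-0.14,-0.8,0,0],[-0.14,-0.8,0,0],[-0.14,-0.8,0,0],[-0.14,-0.7,0,0],[-0.14,-0.55,0,0],[0,0,0.8,0],[0,0,0.8,0],[0,0,0.7,0],[0,0,0.5,0],[0,0,0.3,0]]]'
python3 -m handwheel '[[[0,0,0,0],[0,0,0.1,0],[0,0,0,0],[0,0,0,0]]]'; python3 st.py 556 275 58.5
python3 - <<'E'
from h import *
p,d=snapshot("side");cv2.imwrite("pics/s1.png",p[200:,60:460,::-1])
E
```

```text
t: 9.78
tcp_pos: [0.553, 0.275, 0.062]
tool_rot: [1.0, 0.001, -0.0, 0.0]
force: [-0.5, 0.7, -1.2]
finger_gap: 0.373
gripper_force: 39.8
t: 10.28
tcp_pos: [0.5534, 0.2752, 0.0607]
tool_rot: [1.0, 0.001, 0.0, -0.0]
force: [-0.7, -0.2, -0.7]
finger_gap: 0.379
gripper_force: 39.8
t 10.28 tcp [553.4 275.2  60.7] head 0.15 zax [ 0.001  0.    -1.   ] gap 32.4 gf 39.8
units to target [0.105 0.007 0.089]
```

View pics/s1.png

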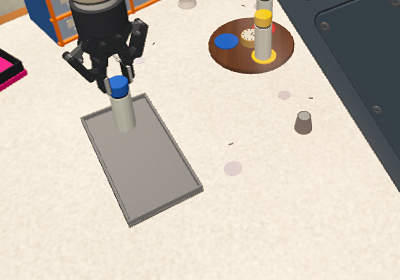

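The crop shows the blue canister upright at the far end of the tray, at about (122,125), inside the walls. I'll release it and go for yellow.

```bash
python3 -m handwheel '[[[0,0,0.08,0],[0,0,0,0]]]' >/dev/null;python3 -m handwheel '[[[0,0,0,0],[0,0,0,0],[0,0,0,0],[0,0,0,0]]]' 60;
python3 -m handwheel '[[[0,0,-0.5,0],[0,0,-1,0],[0,0,-1,0],[0,0,-0.9,0],[0,0,0,0]]]' >/dev/null; python3 -m handwheel '[[[-0.1,0.8,0,0],[-0.1,0.8,0,0],[-0.1,0.8,0,0],[-0.1,0.8,0,0],[-0.1,0.8,0,0],[-0.1,0.8,0,0],[-0.1,0.8,0,0],[-0.1,0.8,0,0],[-0.1,0.8,0,0],[-0.1,0.8,0,0],[-0.1,0.8,0,0],[-0.1,0.8,0,0],[-0.1,0.8,0,0],[0,0.8,0,0],[0,0.7,0,0],[0,0,0,0],[0,0,0,0]]]' >/dev/null;  python3 st.py 520.5 -23 66
```

```text
t: 11.08
tcp_pos: [0.5531, 0.275, 0.0583]
tool_rot: [1.0, 0.001, -0.0, 0.0]
force: [-0.1, -0.0, 0.2]
finger_gap: 0.699
gripper_force: 0.0
t 13.82 tcp [521.2 -22.3 143.3] head 0.14 zax [-0.  0. -1.] gap 59.8 gf 0.0
units to target [-0.029  0.03   3.091]
```

```bash
python3 -m handwheel '[[[0,0,0.8,0],[0,0,0.8,0],[0,0,0.8,0],[0,0,0.5,0],[0,0,0.2,0],[0,0,0,0]]]' >/dev/null; python3 st.py
python3 -m handwheel '[[[0,0,0,0],[0,0,0,0],[0,0,0,0],[0,0,0,0],[0,0,0,0]]]' 28 40; python3 -m handwheel '[[[0,0,-0.5,0],[0,0,-1,0],[0,0,-1,0],[0,0,-0.5,0],[0,0,0,0]]]' >/dev/null;  python3 st.py 420 305 141
python3 -m handwheel '[[[-0.1,-0.3,0,0],[-0.2,-0.6,0,0],[-0.25,-0.8,0,0],[-0.25,-0.8,0,0],[-0.25,-0.8,0,0],[-0.25,-0.8,0,0],[-0.25,-0.8,0,0],[-0.25,-0.8,0,0],[-0.25,-0.8,0,0],[-0.25,-0.8,0,0],[-0.25,-0.8,0,0],[-0.25,-0.8,0,0],[-0.25,-0.8,0,0],[-0.25,-0.8,0,0],[-0.25,-0.8,0,0],[-0.2,-0.8,0,0],[-0.1,-0.6,0,0],[0,-0.4,0,0],[0,0,0,0],[0,0,0,0]]]' >/dev/null;  python3 st.py 420 305 58.5
```

```text
t 14.57 tcp [521.5 -22.3  65.8] head 0.17 zax [-0.  0. -1.] gap 60.1 gf 0.0
t: 15.2
tcp_pos: [0.5221, -0.0226, 0.0667]
tool_rot: [1.0, 0.001, 0.001, 0.0]
force: [-0.2, 1.5, 6.1]
finger_gap: 0.376
gripper_force: 39.6
t 15.82 tcp [521.8 -22.7 141.6] head 0.15 zax [ 0.002 -0.001 -1.   ] gap 31.8 gf 39.8
units to target [-4.0380e+00 -1.3117e+01  9.0000e-03]
t 18.32 tcp [424.3 304.3 140.7] head 0.13 zax [-0. -0. -1.] gap 32.3 gf 39.9
units to target [-0.171 -0.028  3.288]
```

```bash
python3 -m handwheel '[[[-0.1,0,0.8,0],[-0.07,0,0.8,0],[0,0,0.7,0],[0,0,0.5,0],[0,0,0.3,0],[0,0,0.17,0],[0,0,0,0],[0,0,0,0]]]' >/dev/null; python3 st.py
python3 -m handwheel '[[[0,0,0,0],[0,0,0,0],[0,0,0,0],[0,0,0,0]]]' 60;
python3 -m handwheel '[[[0,0,-0.5,0],[0,0,-1,0],[0,0,-1,0],[0,0,-0.9,0],[0,0,0,0]]]' >/dev/null; python3 -m handwheel '[[[0.3,0.5,0,0],[0.35,0.85,0,0],[0.35,0.85,0,0],[0.35,0.85,0,0],[0.35,0.85,0,0],[0.35,0.85,0,0],[0.35,0.85,0,0],[0.35,0.85,0,0],[0.35,0.85,0,0],[0.35,0.85,0,0],[0.35,0.85,0,0],[0.35,0.85,0,0],[0.35,0.85,0,0],[0.35,0.85,0,0],[0.35,0.85,0,0],[0.35,0.85,0,0],[0.35,0.85,0,0],[0.35,0.85,0,0],[0.31,0.71,0,0],[0,0,0,0]]]' >/dev/null;  python3 st.py 584 -86.5 66
```

```text
t 19.32 tcp [420.3 304.9  59.4] head 0.15 zax [ 0.001  0.    -1.   ] gap 32.1 gf 39.9
t: 19.82
tcp_pos: [0.4201, 0.3048, 0.0592]
tool_rot: [1.0, 0.001, 0.0, -0.0]
force: [-0.6, -0.2, 0.1]
finger_gap: 0.7
gripper_force: 0.0
t 22.95 tcp [585.9 -87.9 144.1] head 0.04 zax [ 0.001 -0.    -1.   ] gap 59.8 gf 0.0
units to target [-0.08  -0.059  3.122]
```

```bash
python3 -m handwheel '[[[-0.07,-0.05,0.8,0],[0,0,0.8,0],[0,0,0.8,0],[0,0,0.5,0],[0,0,0.22,0],[0,0,0,0]]]' >/dev/null; python3 st.py
python3 -m handwheel '[[[0,0,0,0],[0,0,0,0],[0,0,0,0],[0,0,0,0],[0,0,0,0]]]' 28 40; python3 -m handwheel '[[[0,0,-0.5,0],[0,0,-1,0],[0,0,-1,0],[0,0,-0.5,0],[0,0,0,0]]]' >/dev/null
python3 -m handwheel '[[[-0.1,-0.3,0,0],[-0.2,-0.6,0,0],[-0.22,-0.9,0,0],[-0.22,-0.9,0,0],[-0.22,-0.9,0,0],[-0.22,-0.9,0,0],[-0.22,-0.9,0,0],[-0.22,-0.9,0,0],[-0.22,-0.9,0,0],[-0.22,-0.9,0,0],[-0.22,-0.9,0,0],[-0.22,-0.9,0,0],[-0.22,-0.9,0,0],[-0.22,-0.9,0,0],[-0.22,-0.9,0,0],[-0.22,-0.9,0,0],[-0.22,-0.9,0,0],[-0.2,-0.66,0,0],[0,0,0,0],[0,0,0,0]]]' >/dev/null;  python3 st.py 488 290 58.5
```

```text
t 23.7 tcp [583.3 -84.9  66. ] head 0.16 zax [-0.  0. -1.] gap 60.3 gf 0.0
t: 24.32
tcp_pos: [0.5841, -0.0854, 0.067]
tool_rot: [1.0, 0.001, 0.001, 0.0]
force: [0.1, 0.6, 6.1]
finger_gap: 0.372
gripper_force: 39.8
t 27.45 tcp [487.2 290.9 141. ] head 0.17 zax [-0. -0. -1.] gap 31.9 gf 40.0
units to target [0.034 0.034 3.301]
```

```bash
python3 -m handwheel '[[[0,0,0.8,0],[0,0,0.8,0],[0,0,0.7,0],[0,0,0.5,0],[0,0,0.3,0],[0,0,0.18,0],[0,0,0,0],[0,0,0,0]]]' >/dev/null; python3 st.py
python3 -m handwheel '[[[0,0,0,0],[0,0,0,0],[0,0,0,0],[0,0,0,0]]]' 60 >/dev/null
python3 -m handwheel '[[[0,0,-0.5,0],[0,0,-1,0],[0,0,-1,0],[0,0,-0.9,0],[0,0,0,0]]]' >/dev/null; python3 -m handwheel '[[[-0.1,0.8,0,0],[-0.1,0.8,0,0],[-0.1,0.8,0,0],[-0.1,0.8,0,0],[-0.1,0.8,0,0],[-0.1,0.8,0,0],[0,0.8,0,0],[0,0.8,0,0],[0,0.8,0,0],[0,0.8,0,0],[0,0.8,0,0],[0,0.8,0,0],[0,0.8,0,0],[0,0.8,0,0],[0,0.8,0,0],[0,0.8,0,0],[0,0.24,0,0],[0,0,0,0],[0,0,0,0]]]' >/dev/null;  python3 st.py 571 -36 16
python3 - <<'E'
from h import *
s=sense();p,d=snapshot("wrist");q,_=snapshot("top");cv2.imwrite("pics/w2.png",np.hstack([cv2.resize(p,(400,300)),cv2.resize(q,(400,300))])[:,:,::-1])
cv2.imwrite("w2full.png",p[:,:,::-1])
g=cv2.cvtColor(p,cv2.COLOR_RGB2HSV)
m=((g[...,2]>120)&(g[...,1]<70)).astype(np.uint8); 
for c in blobs(m,300):
    e=fit(c,"wrist",.029,s)
    if 25<e[1][0] and e[1][1]<50: print("dial?",c.reshape(-1,2).mean(0).round(),*e)
for col in("red","blue","yellow"):
    for c in blobs(mask(p,col),200): print(col,c.reshape(-1,2).mean(0).round(),*fit(c,"wrist",.013,s))
E
```

```text
t 28.45 tcp [487.6 291.3  59.4] head 0.15 zax [ 0.001  0.    -1.   ] gap 32.2 gf 40.0
t 31.95 tcp [472.9 -34.5 144. ] head 0.16 zax [-0.  0. -1.] gap 59.9 gf 0.0
units to target [3.927 0.073 5.12 ]
dial? [326.  98.] [570.7 -34.7] [32. 33.]
red [389.  81.] [584.2 -84.1] [50.1 50.5]
blue [274.  50.] [606.    3.1] [48.7 49.1]
yellow [308. 166.] [519.7 -21.4] [48.8 48.9]
```

View pics/w2.png

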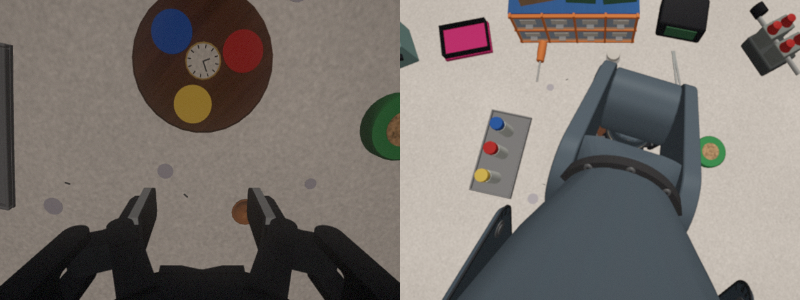

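The wrist view shows the movement alone on the stand at about (204,60) in the half-size picture, with all three spots clear. The top view shows blue, red and yellow standing in the tray at about (497,123), (490,147) and (481,175).

```bash
python3 -m handwheel '[[[0.7,0,0,0],[0.8,0,0,0],[0.8,0,0,0],[0.8,0,0,0],[0.8,0,0,0],[0,0,0,0],[0,0,1,0],[0,0,1,0],[0,0,1,0],[0,0,0.8,0],[0,0,0.5,0],[0,0,0.4,0],[0,0,0.3,0],[0,0,0,0],[0,0,0,0]]]' 66 40 >/dev/null; python3 st.py 571 -35.5 16.5
```

```text
t 33.92 tcp [571.1 -34.7  19.5] head 0.15 zax [ 0.001 -0.    -1.   ] gap 65.9 gf 0.0
units to target [-0.003  0.031  0.119]
```

```bash
python3 -m handwheel '[[[0,0.03,0.12,0],[0,0,0,0]]]' - 40 >/dev/null; python3 -m handwheel '[[[0,0,0,0],[0,0,0,0],[0,0,0,0],[0,0,0,0],[0,0,0,0]]]' 36 40; python3 -m handwheel '[[[0,0,-0.3,0],[0,0,-0.7,0],[0,0,0,0]]]'; python3 st.py 490.5 -303 60
python3 - <<'E'
from h import *
p,d=snapshot("wrist");cv2.imwrite("pics/w3.png",p[:,:,::-1])
E
```

```text
t: 34.8
tcp_pos: [0.5707, -0.0354, 0.0161]
tool_rot: [1.0, 0.001, -0.0, -0.0]
force: [0.1, -0.2, 0.5]
finger_gap: 0.424
gripper_force: 0.0
t: 35.17
tcp_pos: [0.5723, -0.0358, 0.0432]
tool_rot: [1.0, 0.001, 0.002, 0.001]
force: [0.2, 0.4, -0.1]
finger_gap: 0.421
gripper_force: 0.0
t 35.17 tcp [572.3 -35.8  43.2] head 0.15 zax [ 0.004 -0.001 -1.   ] gap 35.9 gf 0.0
units to target [-3.299 10.68  -0.674]
```

View pics/w3.png

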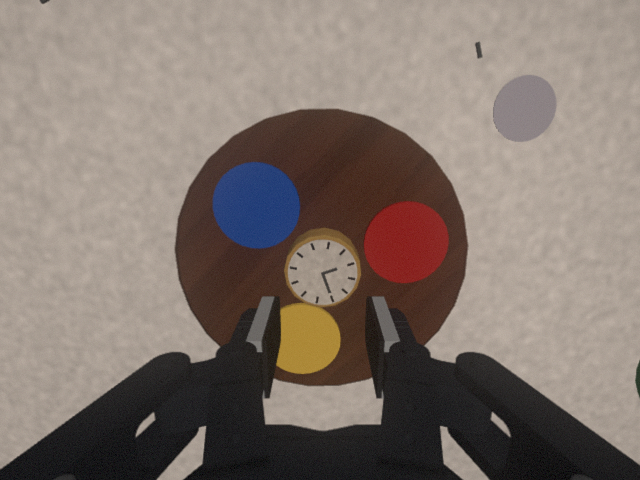

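The fingers closed without the movement. It lies flat, with the dial at (323,270), ahead of the pads in the picture. I'll measure where it is now.

```bash
python3 - <<'E'
from h import *
s=sense();p=cv2.imread("pics/w3.png")[:,:,::-1].copy()
g=cv2.cvtColor(p,cv2.COLOR_RGB2HSV)
m=((g[...,2]>120)&(g[...,1]<70)).astype(np.uint8); 
roi=np.zeros_like(m);cv2.circle(roi,(323,270),42,1,-1)
for c in blobs(m*roi,300): print("dial",c.reshape(-1,2).mean(0).round(),*fit(c,"wrist",.029,s))
for col in("red","blue","yellow"):
    for c in blobs(mask(p,col),200): print(col,*fit(c,"wrist",.013,s))
d=snapshot("wrist")[1]; print([(u,v,d[v,u].round(4)) for u,v in((323,260),(256,205),(407,242),(240,250),(270,320),(380,320))])
c,T=pose("wrist",s)
for u,v,n in((323,260,"dial"),(256,205,"blue"),(407,242,"red")):
    x=cv2.undistortPoints(np.array([[[u,v]]],float),np.array(c["mtx"]),np.array(c["D"])).ravel(); k=d[v,u]
    print(n,(T@[x[0]*k,-x[1]*k,-k,1])[:3].round(4))
# fingertip pixels -> tool frame at depth
H=np.array(c["hand_eye"])
for u,v in((270,300),(378,300),(265,390),(383,390)):
    for uu in(u,u-6,u+6):
        k=d[v,uu];x=cv2.undistortPoints(np.array([[[uu,v]]],float),np.array(c["mtx"]),np.array(c["D"])).ravel(); print("tip",uu,v,(H@[x[0]*k,-x[1]*k,-k,1])[:3].round(4))
E
```

```text
dial [322. 272.] [571.7 -34.5] [37.8 38. ]
red [587.7 -72.6] [ 54.3 113.4]
blue [605.8   3.1] [48.7 49.3]
yellow [519.9 -24.6] [41.  52.5]
[(323, 260, np.float32(0.205)), (256, 205, np.float32(0.2133)), (407, 242, np.float32(0.2185)), (240, 250, np.float32(0.2238)), (270, 320, np.float32(0.1313)), (380, 320, np.float32(0.1312))]
dial [ 0.5788 -0.035   0.0281]
blue [0.6061 0.0034 0.0111]
red [ 0.5846 -0.0844  0.0123]
tip 270 300 [ 0.0114 -0.0216 -0.0451]
tip 264 300 [ 0.0116 -0.0239 -0.0455]
tip 276 300 [ 0.0113 -0.0193 -0.0449]
tip 378 300 [ 0.0116  0.021  -0.0455]
tip 372 300 [ 0.0119  0.0185 -0.0461]
tip 384 300 [ 0.0114  0.0234 -0.0451]
tip 265 390 [-0.0071 -0.02   -0.0752]
tip 259 390 [ 0.0171 -0.0158 -0.1057]
tip 271 390 [-0.1003 -0.0374  0.0419]
tip 383 390 [-0.005   0.0188 -0.0779]
tip 377 390 [-0.0075  0.0174 -0.0747]
tip 389 390 [ 0.0171  0.0148 -0.1056]
```

```bash
python3 - <<'E'
from h import *
p,d=snapshot("side");cv2.imwrite("pics/s2.png",cv2.resize(p[130:290,220:420,::-1],(800,640))[:600])
s=sense();c,T=pose("side");Ti=np.linalg.inv(T)
for y in(-0.018,0.018):
  for dz in(0,.041):
    w=np.array(s["tcp_pos"])+[0,y,dz];k=(Ti@np.r_[w,1])[:3]
    uv=cv2.projectPoints(np.array([[k[0],-k[1],-k[2]]]),np.zeros(3),np.zeros(3),np.array(c["mtx"]),np.array(c["D"]))[0].ravel()
    print(y,dz,uv.round(1),"crop",((uv-[220,130])*4).round())
E
```

```text
-0.018 0 [317.5 226. ] crop [390. 384.]
-0.018 0.041 [317.5 209.7] crop [390. 319.]
0.018 0 [304.6 233.3] crop [338. 413.]
0.018 0.041 [304.2 216.9] crop [337. 348.]
```

View pics/s2.png

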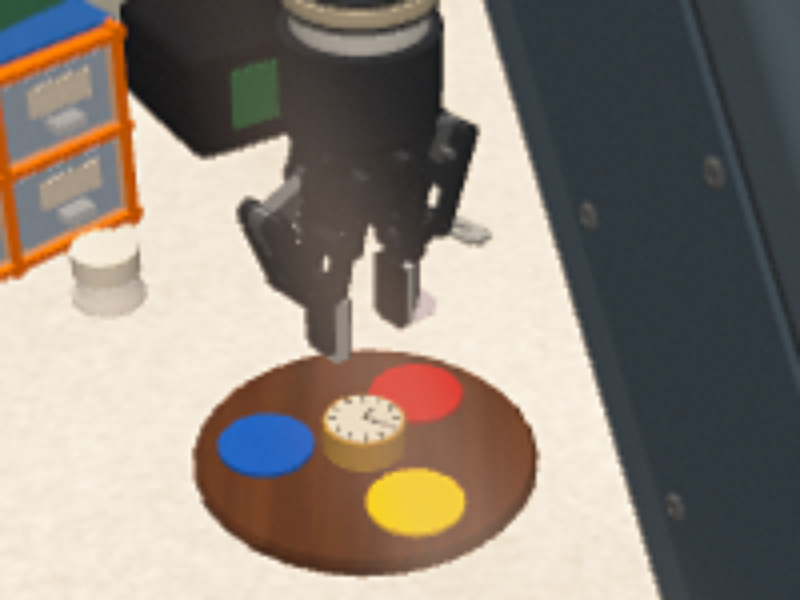

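The side crop shows both fingertips, at about (335,360) and (405,325), hanging roughly 38 mm behind the stated TCP. That means the fingers closed above the movement. I'll open and go lower while watching the force.

```bash
python3 -m handwheel '[[[0,0,0,0],[0,0,0,0],[0,0,0,0],[0,0,0,0]]]' 64 40 >/dev/null; python3 -m handwheel '[[[0,0,0.5,0],[0,0,0.5,0],[0,0,0.5,0],[0,0,0.4,0],[0,0,0.2,0],[0,0,0,0]]]'; python3 -m handwheel '[[[0,0,0.2,0],[0,0,0.2,0],[0,0,0,0],[0,0,0,0]]]'; python3 st.py 571 -35.5 -20
python3 - <<'E'
from h import *
p,d=snapshot("side");cv2.imwrite("pics/s3.png",cv2.resize(p[150:270,240:400,::-1],(640,480)))
E
```

```text
t: 36.58
tcp_pos: [0.5705, -0.0353, -0.0119]
tool_rot: [1.0, 0.001, -0.0, -0.0]
force: [0.6, -0.9, 0.4]
finger_gap: 0.753
gripper_force: 0.0
t: 37.08
tcp_pos: [0.5707, -0.0354, -0.0214]
tool_rot: [1.0, 0.001, 0.0, 0.0]
force: [1.2, -0.3, 0.9]
finger_gap: 0.751
gripper_force: 0.0
t 37.08 tcp [570.7 -35.4 -21.4] head 0.15 zax [ 0. -0. -1.] gap 64.1 gf 0.0
units to target [ 0.01   0.004 -0.054]
```

View pics/s3.png

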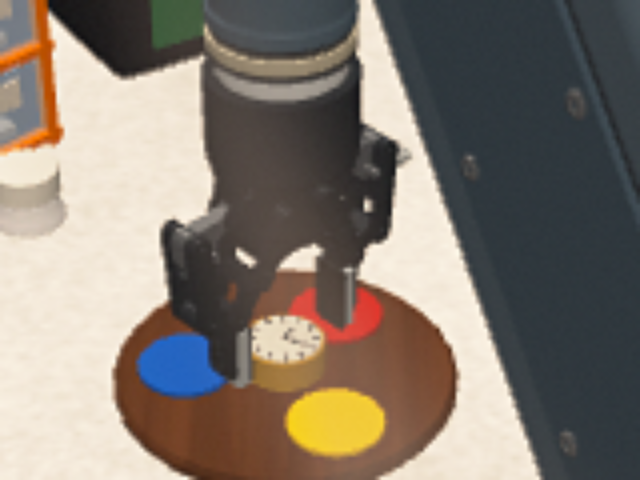

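The fingers now straddle the movement at (286,350), with the tips at about (240,382) and (335,325).

```bash
python3 -m handwheel '[[[0,0,0,0],[0,0,0,0],[0,0,0,0],[0,0,0,0],[0,0,0,0]]]' 36 40; python3 -m handwheel '[[[0,0,-0.3,0],[0,0,-0.7,0],[0,0,-1,0],[0,0,-1,0],[0,0,0,0]]]'; python3 st.py 490.5 -303 54
```

```text
t: 37.75
tcp_pos: [0.5709, -0.0355, -0.021]
tool_rot: [1.0, 0.001, 0.0, 0.0]
force: [-0.9, 0.0, 5.8]
finger_gap: 0.493
gripper_force: 40.3
t: 38.38
tcp_pos: [0.5726, -0.0358, 0.0561]
tool_rot: [1.0, 0.001, 0.003, 0.001]
force: [-0.3, 0.1, -1.5]
finger_gap: 0.49
gripper_force: 40.6
t 38.38 tcp [572.6 -35.8  56.1] head 0.15 zax [ 0.005 -0.001 -1.   ] gap 41.8 gf 40.6
units to target [-3.313 10.679  0.081]
```

```bash
python3 -m handwheel '[[[-0.1,0.3,0,0],[-0.2,0.6,0,0],[-0.23,0.75,0,0],[-0.23,0.75,0,0],[-0.23,0.75,0,0],[-0.23,0.75,0,0],[-0.23,0.75,0,0],[-0.23,0.75,0,0],[-0.23,0.75,0,0],[-0.23,0.75,0,0],[-0.23,0.75,0,0],[-0.23,0.75,0,0],[-0.23,0.75,0,0],[-0.23,0.75,0,0],[-0.2,0.5,0,0],[0,0.28,0,0],[0,0,0,0],[0,0,0,0],[0,0,0,0]]]'>/dev/null; python3 st.py 490.5 -303 -5.5
```

```text
t 40.75 tcp [ 489.9 -301.9   53.5] head 0.2 zax [-0.  0. -1.] gap 42.5 gf 40.7
units to target [0.023 0.046 2.361]
```

```bash
python3 -m handwheel '[[[0.02,0.04,0.7,0],[0,0,0.7,0],[0,0,0.5,0],[0,0,0.3,0],[0,0,0.14,0],[0,0,0,0],[0,0,0,0]]]'; python3 st.py
python3 -m handwheel '[[[0,0,0.05,0],[0,0,0,0],[0,0,0,0]]]'; python3 -m handwheel '[[[0,0,0,0],[0,0,0,0],[0,0,0,0],[0,0,0,0]]]' 62 >/dev/null; python3 st.py
```

```text
t: 41.62
tcp_pos: [0.4907, -0.3039, -0.0045]
tool_rot: [1.0, 0.001, 0.0, 0.0]
force: [0.3, 1.4, -0.8]
finger_gap: 0.493
gripper_force: 40.7
t 41.62 tcp [ 490.7 -303.9   -4.5] head 0.15 zax [ 0.001 -0.001 -1.   ] gap 42.1 gf 40.7
t: 42.0
tcp_pos: [0.4904, -0.3037, -0.006]
tool_rot: [1.0, 0.001, 0.0, 0.0]
force: [0.2, -0.5, -0.5]
finger_gap: 0.492
gripper_force: 40.7
t 42.5 tcp [ 490.4 -303.6   -6.1] head 0.15 zax [ 0. -0. -1.] gap 61.9 gf 0.0
```

```bash
python3 -m handwheel '[[[0,0,-0.4,0],[0,0,-1,0],[0,0,-1,0],[0,0,-1,0],[0,0,-1,0],[0,0,-1,0],[0,0,-0.5,0],[0,-1,0,0],[0,-1,0,0],[0,-1,0,0],[0,-1,0,0],[0,-1,0,0],[0,-1,0,0],[0,-1,0,0],[0,-1,0,0],[0,-1,0,0],[0,-1,0,0]]]' 60 40 >/dev/null
python3 -m handwheel '[[[0,-1,0,0],[0,-1,0,0],[0,-1,0,0],[0,-1,0,0],[0,-1,0,0],[0,-1,0,0],[0,-1,0,0],[0,-1,0,0],[0,-1,0,0],[0,-1,0,0],[0,-1,0,0],[0,-1,0,0],[0,-0.9,0,0],[0,-0.8,0,0],[0,0,0,0],[0,0,0,0]]]' >/dev/null; python3 st.py 487.5 291 59
python3 - <<'E'
from h import *
p,d=snapshot("top");cv2.imwrite("pics/t2.png",p[:,:,::-1])
E
```

```text
t 46.62 tcp [488.2 288.6 141. ] head 0.17 zax [-0.001 -0.001 -1.   ] gap 59.8 gf 0.0
units to target [-0.027 -0.099  3.281]
```

View pics/t2.png

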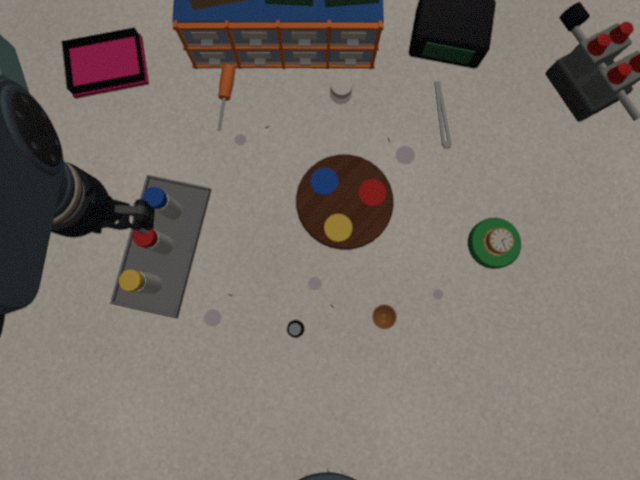

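The top view shows the movement flat on the cushion, with the dial at (500,239). The spots are clear, and the arm is over red in the tray. Now I'll measure the offsets.

```bash
python3 - <<'E'
from h import *
p=cv2.imread("pics/t2.png")[:,:,::-1].copy();g=cv2.cvtColor(p,cv2.COLOR_RGB2HSV)
roi=np.zeros(p.shape[:2],np.uint8);cv2.circle(roi,(498,241),16,1,-1)
for c in blobs(((g[...,2]>120)&(g[...,1]<80)).astype(np.uint8)*roi): print("dial",*fit(c,"top",.043))
for col in("red","blue","yellow"):
    for c in blobs(mask(p,col),100):
        e=fit(c,"top",.013)
        if 45<e[1][0]<55: print(col,*e)
E
```

```text
dial [ 490.8 -304.5] [33.8 34. ]
red [583.5 -86.4] [52.3 55.3]
blue [605.1   0.9] [47.7 48.2]
yellow [518.5 -23.7] [49.5 49.9]
```

```bash
python3 -m handwheel '[[[-0.02,-0.1,0.8,0],[0,0,0.8,0],[0,0,0.8,0],[0,0,0.5,0],[0,0,0.38,0],[0,0,0,0],[0,0,0,0]]]' >/dev/null; python3 st.py
python3 -m handwheel '[[[0,0,0,0],[0,0,0,0],[0,0,0,0],[0,0,0,0],[0,0,0,0]]]' 28 40; python3 -m handwheel '[[[0,0,-0.5,0],[0,0,-1,0],[0,0,-1,0],[0,0,-0.8,0],[0,0,0,0]]]' >/dev/null
python3 -m handwheel '[[[0.1,0.3,0,0],[0.2,0.6,0,0],[0.22,0.9,0,0],[0.22,0.9,0,0],[0.22,0.9,0,0],[0.22,0.9,0,0],[0.22,0.9,0,0],[0.22,0.9,0,0],[0.22,0.9,0,0],[0.22,0.9,0,0],[0.22,0.9,0,0],[0.22,0.9,0,0],[0.22,0.9,0,0],[0.22,0.9,0,0],[0.22,0.9,0,0],[0.22,0.9,0,0],[0.22,0.9,0,0],[0.2,0.66,0,0],[0,0,0,0],[0,0,0,0]]]' >/dev/null;  python3 st.py 584 -85.5 67.5
```

```text
t 47.55 tcp [488.8 291.5  59.8] head 0.14 zax [ 0.001  0.    -1.   ] gap 60.0 gf 0.0
t: 48.18
tcp_pos: [0.489, 0.2915, 0.0601]
tool_rot: [1.0, 0.001, 0.001, -0.0]
force: [-0.6, -0.7, 5.3]
finger_gap: 0.372
gripper_force: 39.5
t 51.3 tcp [583.8 -84.3 141.7] head 0.15 zax [-0.001  0.001 -1.   ] gap 32.1 gf 39.8
units to target [0.009 0.052 2.967]
```

```bash
python3 -m handwheel '[[[0,0.05,0.8,0],[0,0,0.8,0],[0,0,0.7,0],[0,0,0.4,0],[0,0,0.22,0],[0,0,0,0],[0,0,0,0]]]' >/dev/null; python3 st.py
python3 -m handwheel '[[[0,0,0.02,0],[0,0,0,0],[0,0,0,0],[0,0,0,0]]]' 60
python3 -m handwheel '[[[0,0,-0.5,0],[0,0,-1,0],[0,0,-1,0],[0,0,-0.5,0],[0,0,0,0]]]' >/dev/null; python3 -m handwheel '[[[-0.08,-0.5,0,0],[-0.08,-0.9,0,0],[-0.08,-0.9,0,0],[-0.08,-0.9,0,0],[-0.08,-0.9,0,0],[-0.08,-0.9,0,0],[-0.08,-0.9,0,0],[-0.08,-0.9,0,0],[-0.08,-0.9,0,0],[-0.08,-0.9,0,0],[-0.08,-0.9,0,0],[-0.08,-0.9,0,0],[-0.08,-0.9,0,0],[-0.08,-0.9,0,0],[-0.08,-0.9,0,0],[0,-0.9,0,0],[0,-0.4,0,0],[0,0,0,0],[0,0,0,0]]]' >/dev/null;  python3 st.py 553.2 275 59
```

```text
t 52.17 tcp [584.7 -86.2  69.3] head 0.15 zax [ 0.001 -0.    -1.   ] gap 31.5 gf 39.8
t: 52.68
tcp_pos: [0.5844, -0.0861, 0.0684]
tool_rot: [1.0, 0.001, 0.0, 0.0]
force: [0.7, 0.3, -0.1]
finger_gap: 0.699
gripper_force: 0.0
t 55.67 tcp [553.3 273.3 143.2] head 0.12 zax [-0. -0. -1.] gap 60.2 gf 0.0
units to target [-0.004 -0.071  3.368]
```

```bash
python3 -m handwheel '[[[0,-0.07,0.8,0],[0,0,0.8,0],[0,0,0.8,0],[0,0,0.6,0],[0,0,0.36,0],[0,0,0,0],[0,0,0,0]]]' >/dev/null; python3 st.py
python3 -m handwheel '[[[0,0,0,0],[0,0,0,0],[0,0,0,0],[0,0,0,0],[0,0,0,0]]]' 28 40; python3 -m handwheel '[[[0,0,-0.5,0],[0,0,-1,0],[0,0,-1,0],[0,0,-0.8,0],[0,0,0,0]]]' >/dev/null
python3 -m handwheel '[[[0.1,0.3,0,0],[0.15,0.6,0,0],[0.15,0.8,0,0],[0.15,0.8,0,0],[0.15,0.8,0,0],[0.15,0.8,0,0],[0.15,0.8,0,0],[0.15,0.8,0,0],[0.15,0.8,0,0],[0.15,0.8,0,0],[0.15,0.8,0,0],[0.15,0.8,0,0],[0.15,0.8,0,0],[0.14,0.8,0,0],[0.05,0.44,0,0],[0,0,0,0],[0,0,0,0]]]' >/dev/null;  python3 st.py 605.5 1.5 68.5
```

```text
t 56.55 tcp [554.  275.7  59.9] head 0.14 zax [ 0.001  0.    -1.   ] gap 60.2 gf 0.0
t: 57.18
tcp_pos: [0.5541, 0.2759, 0.0602]
tool_rot: [1.0, 0.001, 0.001, -0.0]
force: [0.0, 1.2, 6.2]
finger_gap: 0.373
gripper_force: 39.7
t 59.92 tcp [606.1   2.7 141.8] head 0.17 zax [-0.  0. -1.] gap 32.2 gf 39.8
units to target [-0.021  0.05   2.931]
```

```bash
python3 -m handwheel '[[[0,0.04,0.8,0],[0,0,0.8,0],[0,0,0.7,0],[0,0,0.4,0],[0,0,0.22,0],[0,0,0,0],[0,0,0,0]]]' >/dev/null; python3 st.py
python3 -m handwheel '[[[0,0,0.02,0],[0,0,0,0],[0,0,0,0],[0,0,0,0]]]' 60
python3 -m handwheel '[[[0,0,-0.5,0],[0,0,-1,0],[0,0,-1,0],[0,0,-0.5,0],[0,0,0,0]]]' >/dev/null; python3 -m handwheel '[[[-0.3,-0.5,0,0],[-0.5,-0.8,0,0],[-0.5,-0.8,0,0],[-0.5,-0.8,0,0],[-0.5,-0.8,0,0],[-0.5,-0.8,0,0],[-0.5,-0.8,0,0],[-0.5,-0.8,0,0],[-0.5,-0.8,0,0],[-0.5,-0.8,0,0],[-0.5,-0.8,0,0],[-0.5,-0.8,0,0],[-0.5,-0.8,0,0],[-0.5,-0.8,0,0],[-0.5,-0.8,0,0],[-0.1,-0.43,0,0],[0,0,0,0],[0,0,0,0]]]' >/dev/null;  python3 st.py 420.2 304.8 59
```

```text
t 60.8 tcp [606.7   1.1  69.3] head 0.15 zax [ 0.001 -0.    -1.   ] gap 31.8 gf 39.9
t: 61.3
tcp_pos: [0.6064, 0.0012, 0.0684]
tool_rot: [1.0, 0.001, 0.0, 0.0]
force: [-0.4, 0.3, 0.6]
finger_gap: 0.705
gripper_force: 0.0
t 64.17 tcp [421.  303.7 143.3] head 0.13 zax [ 0. -0. -1.] gap 60.2 gf 0.0
units to target [-0.032 -0.046  3.373]
```

Then to the yellow spot at (519.5,-22.5): dx 99.3 mm is 3.97 units, and dy -327.3 mm is 13.1 units.

```bash
python3 -m handwheel '[[[-0.03,-0.04,0.8,0],[0,0,0.8,0],[0,0,0.8,0],[0,0,0.6,0],[0,0,0.36,0],[0,0,0,0],[0,0,0,0]]]' >/dev/null; python3 st.py
python3 -m handwheel '[[[0,0,0,0],[0,0,0,0],[0,0,0,0],[0,0,0,0],[0,0,0,0]]]' 28 40; python3 -m handwheel '[[[0,0,-0.5,0],[0,0,-1,0],[0,0,-1,0],[0,0,-0.8,0],[0,0,0,0]]]' >/dev/null
python3 -m handwheel '[[[0.1,0.3,0,0],[0.2,0.6,0,0],[0.25,0.8,0,0],[0.25,0.8,0,0],[0.25,0.8,0,0],[0.25,0.8,0,0],[0.25,0.8,0,0],[0.25,0.8,0,0],[0.25,0.8,0,0],[0.25,0.8,0,0],[0.25,0.8,0,0],[0.25,0.8,0,0],[0.25,0.8,0,0],[0.25,0.8,0,0],[0.25,0.8,0,0],[0.25,0.8,0,0],[0.15,0.6,0,0],[0.02,0.4,0,0],[0,0,0,0],[0,0,0,0]]]' >/dev/null;  python3 st.py 519.5 -22.5 68.5
```

```text
t 65.05 tcp [420.3 305.2  59.8] head 0.15 zax [ 0.001  0.    -1.   ] gap 59.6 gf 0.0
t: 65.68
tcp_pos: [0.4205, 0.3054, 0.0601]
tool_rot: [1.0, 0.001, 0.001, -0.0]
force: [1.0, 0.0, 6.2]
finger_gap: 0.374
gripper_force: 39.4
t 68.8 tcp [519.5 -21.8 141.8] head 0.16 zax [-0.001  0.    -1.   ] gap 32.1 gf 40.0
units to target [0.003 0.031 2.931]
```

Place yellow, retreat upward and over to the tray side, then check.

```bash
python3 -m handwheel '[[[0,0.02,0.8,0],[0,0,0.8,0],[0,0,0.7,0],[0,0,0.4,0],[0,0,0.22,0],[0,0,0,0],[0,0,0,0]]]' >/dev/null; python3 st.py
python3 -m handwheel '[[[0,0,0.02,0],[0,0,0,0],[0,0,0,0],[0,0,0,0]]]' 60
python3 -m handwheel '[[[0,0,-0.5,0],[0,0,-1,0],[0,0,-1,0],[0,0,-0.5,0],[0,-0.8,0,0],[0,-0.8,0,0],[0,-0.8,0,0],[0,-0.8,0,0],[0,-0.8,0,0],[0,-0.8,0,0],[0,-0.8,0,0],[0,-0.8,0,0],[0,-0.8,0,0],[0,-0.8,0,0],[0,-0.8,0,0],[0,-0.8,0,0],[0,-0.8,0,0],[0,-0.8,0,0],[0,0,0,0],[0,0,0,0]]]' >/dev/null
python3 - <<'E'
from h import *
p,_=snapshot("top");q,_=snapshot("side")
cv2.imwrite("pics/f.png",np.hstack([cv2.resize(p[130:280,270:550],(560,300)),cv2.resize(q[170:290,250:350],(240,300))])[:,:,::-1])
for col in("red","blue","yellow"):
    for c in blobs(mask(p,col),60):
        M=c.reshape(-1,2).mean(0)
        if 280<M[0]<420 and 130<M[1]<260: print(col,"z115",*fit(c,"top",.115))
g=cv2.cvtColor(p,cv2.COLOR_RGB2HSV);roi=np.zeros(p.shape[:2],np.uint8);cv2.circle(roi,(498,241),16,1,-1)
for c in blobs(((g[...,2]>120)&(g[...,1]<80)).astype(np.uint8)*roi): print("dial",*fit(c,"top",.043))
roi[:]=0; cv2.circle(roi,(295,328),14,1,-1); print("loupe",fit(blobs(roi*(g[...,2]<110).astype(np.uint8))[0],"top",.02))
E
```

```text
t 69.67 tcp [520.3 -22.8  69.3] head 0.16 zax [ 0.001 -0.    -1.   ] gap 31.6 gf 40.0
t: 70.18
tcp_pos: [0.52, -0.0228, 0.0684]
tool_rot: [1.0, 0.001, 0.0, 0.0]
force: [0.3, 0.7, -0.3]
finger_gap: 0.706
gripper_force: 0.0
red z115 [582.  -87.7] [31.9 34.6]
red z115 [554.5 -73.4] [43.1 46.2]
blue z115 [602.5   1.1] [30.4 31.6]
blue z115 [574.3   2.7] [38.7 39.1]
yellow z115 [504.5 -19.9] [41.9 58.7]
dial [ 490.4 -304.8] [34.7 35.2]
loupe (array([341.2,  51.2]), array([29. , 29.7]))
```

View pics/f.png

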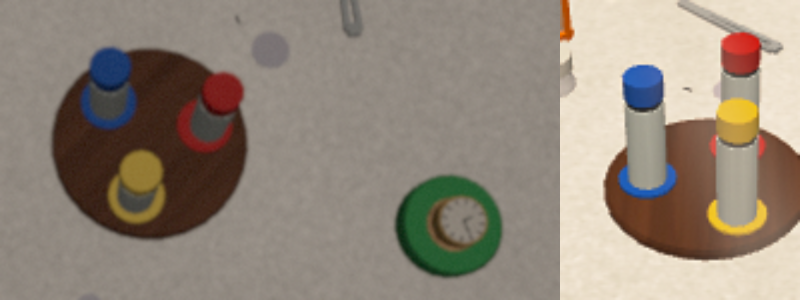

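The picture shows each canister upright in the middle of its own spot: blue at (108,100), red at (207,125) and yellow at (137,195). The movement lies dial up on the cushion at (460,222). All positions match the start measurements to within 2 mm, so I'm handing in.

```bash
python3 -c "from station import *; print(sign_off())"
```

```text
the job is handed in; nothing more can be done
None
```

The job is handed in at about 72 s of the 128 s allowed: the last pictures show every canister upright on its own spot, the movement dial up mid-cushion and the loupe unmoved; the hand-in itself gave no verdict.

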